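Take the solder reel off its stand

TASK

The solder reel on the green stand is to be changed: swing the keeper flap by its red bar up and over, and lower it gently onto its rest so that it does not slam. Then slide the black-flanged reel up off the upright spindle (a hidden cross pin holds it until the reel is turned to where the pin slips through, so feel for it) and set it down upright in the orange tray without dropping it. Leave the flap open and the new reel, the two paint jars and the screwdriver where they are.

Things in the scene. Friction and masses are not known exactly. Their poses are not given: they have to be found in the camera images.
- stand: Green reel stand screwed to the bench. Origin on the bench below the spindle axis; z up, x level towards the hinge, y along the hinge line. Base plate 20 mm high, x -60 to 155, y -55 to 55 mm. Hinge columns, 12 mm thick, at x 65, y +-46 mm, 93 mm high. The flap's rest, a rubber-topped block 72 mm high, 64 mm long along y, stands at x 130 mm.
- flap (a joint): Angle of the keeper flap (rad): 0 = closed, level over the reel; 1.57 = upright; 3.25 = fully open, lying on its rest on the far side of the hinge. It moves freely, without spring, and falls under its own 80 g to whichever side it leans.
- flap_hinge (a point): Middle of the flap's hinge line, 85 mm above the bench. Axes as the stand's: y along the hinge line, z up, x level and away from the spindle (the spindle axis is 65 mm from here along -x). The closed flap reaches from here along -x; it swings up and over towards +x, turning positively about +y.
- flap_bar (a point): Centre of the flap's red round grip bar, 10 mm thick, parallel to the hinge line and 125 mm from it; 60 mm of it are free between two thin arms. A 40 mm open gap lies between it and the flap's 4 mm cross plate (50 to 80 mm from the hinge). The bar turns easily between gripper pads, so a gripper may keep pointing down while the flap swings. Axes turn with the flap.
- spindle_tip (a point): Top centre of the upright steel spindle (10 mm thick, tapered tip), 74 mm above the bench; it does not turn. Axes as the stand's. Inside the reel a cross pin, 24 mm long, 5 mm wide, goes through the spindle 29 to 34 mm above the bench; its direction differs from time to time and is not given: these axes do not tell it.
- reel_mid (a point): Centre, half-way up, of the solder reel on the spindle: silvery winding, black flanges 54 mm across (winding 52 mm), 44 mm high, upright, about 0.2 kg. It starts centred on the spindle, its underside 20 mm above the bench, and turns freely on the spindle. Past the pin it slides up freely; its underside is clear of the spindle after a rise of 54 mm. Axes turn with the reel.
- reel_foot (a point): Centre of the same reel's underside. Its bottom plate, 5 mm thick, has a cross-shaped hole with arms 9 mm wide along the reel's own x and y, so the pin lets it pass at four turns, a quarter turn apart, within about 0.15 rad either way. At other turns the reel rises only 4 mm and stops hard against the pin.
- orange_tray: Shallow open orange tray, 130 x 130 mm outside, rim 10 mm high, wall and floor 3 mm thick, fixed to the bench. Origin at the centre of its underside on the bench, z up.
- grey_tray: Shallow open grey tray of the same size, fixed, holding the new reel. Origin at the centre of its underside.
- new_reel_mid (a point): Centre of the new reel (copper-coloured winding, blue flanges, same size), standing in the grey tray. Not to be disturbed.
- yellow_jar: Small glass paint jar with yellow cap, 34 mm wide, 42 mm high; origin at its underside. Not to be disturbed.
- red_jar: Small glass paint jar with red cap, 34 mm wide, 42 mm high; origin at its underside. Not to be disturbed.
- screwdriver: Screwdriver lying on the bench, 150 mm long. Origin under its middle. Not to be disturbed.
Mind the look-alikes: they are no part of the job. Of the things like the orange_tray, leave any that is pink; of the rest the smaller one is meant.

How it is judged:
On the way, in this order (a step that is already met when the one before it is completed fails the run):
1. the flap lies open on its rest (value of joint flap above 3.15 rad and velocity of joint flap below 0.1 rad/s), for 0.2 s.
2. the reel is slid up clear of the spindle tip, above it (z of reel_mid in the frame of spindle_tip above 0.023 m and horizontal distance between reel_mid and spindle_tip below 0.03 m).
At the end, for the whole second after the job is handed in: The reel stands upright (within 0.12 rad) and still on the floor of the orange tray (its centre within 42 mm of the tray's centre along each side, less than 30 mm above the bench), and the flap still lies open (above 3.15 rad) (x of reel_mid in the frame of orange_tray between -0.042 and 0.042 m and y of reel_mid in the frame of orange_tray between -0.042 and 0.042 m and z of reel_mid in the frame of orange_tray below 0.03 m and angle between reel_mid's own z axis and vertical below 0.12 rad and linear speed of reel below 0.03 m/s and value of joint flap above 3.15 rad); the robot touches nothing.
It fails at once if the flap slams or is flung (faster than 4 rad/s) (velocity of joint flap above 4 rad/s or velocity of joint flap below -4 rad/s).
It fails at once if the reel is dropped or banged into the orange tray (over 50 N) (contact force between reel and orange_tray above 50 N).
It fails at once if the new reel, a paint jar or the screwdriver is moved by more than 30 mm (distance of any of new_reel_mid, yellow_jar, red_jar, screwdriver from where it was at the start of the episode above 0.03 m).
It also fails if it takes over 72 s, if anything falls off the work surface, if the arm or the gripper's body presses on something with over 40 N, if the wrist force passes 120 N, or if a joint passes its speed limit or range.

ROBOT

A 6-joint arm with a two-finger parallel gripper is mounted at the origin on the work surface. World frame = base frame: x ahead of the robot, y to its left, z up, the work surface at z = 0. Lengths are in m, angles in rad, forces in N, time in s.
With the tool pointing down it reaches from about 0.35 to 0.975 m from the base axis. Payload 7.1 kg.
Tool frame: the origin (TCP) lies at the centre of the arm's flange, where the gripper is bolted on; the fingertips stand 182 mm ahead of it and the grasp point (between the pads) lies 163 mm ahead of it; z points along the fingers, y is the line along which they close (so a half turn about z gives the same grasp; the last joint's range is limited). The gripper opens to 88 mm and grips with 3 to 60 N. Pads are 20 mm wide; open, the fingers measure 115 mm over their backs; the gripper's body (75 mm by 178 mm) begins 61 mm behind the grasp point.
Start: joints at [1.14, 0.423, 1.63, -0, 1.089, -0.019], TCP at [0.25, 0.573, 0.405] pointing down, gripper open.
Joint ranges: [-3, 3], [-0.9, 2.11], [0.09, 2.58], [-1.31, 4.45], [0.11, 2.69], [-2.54, 2.54]. Speed limits (rad/s): [2.39, 2.39, 3.01, 3.14, 3.14, 3.14].

INTERFACE

Orientations are given as a unit quaternion [x, y, z, w].
In Python, from plant import r gives the robot as it stands.
- The arm moves only by the tool move_arm, never from a script. Its argument "plan" is a list of rows, each a list of 7 numbers: the shift along the tool's x, y, z in cm, then the turn, a rotation vector about the tool's x, y, z in rad, then the finger opening in cm, from 0 to 8.78. In form: [[dx, dy, dz, wx, wy, wz, fingers], ...]. A call has 1 to 8 rows; each row shifts and turns the commanded pose from where the row before left it, along the tool's axes as they then stand; what a row does not reach is not made up. A row lasts 1/12 s, in which the tool goes at most 41.7 mm and 7.16 degrees, less where a joint would pass 70% of its speed; a pose out of reach is approached as far as the arm can. A call is refused whole if a number of a shift passes 4.17 or a number of a turn 0.125, either way. A call with a gripper value outside its range is refused whole. The fingers move at their own pace and stop on an object; the grip force is fixed at half the most. Time passes only in rows, so rows that do not move let the fingers close. It gives the time, the measured TCP pose, the force, the opening and the grip force at its end, in the units of the state.
- r.get_obs(): the state, without advancing time (a new reading comes with each control period).
- r.read_camera(name): name is "scene" or "top" or "wrist"; returns a dict with "image" (384x512x3 uint8, blue, green, red), "z_map" (384x512 float32, m along the optical axis (not along the pixel's ray), 0 where there is no reading), "fovy" (degrees; the focal length in pixels is half the picture's height over the tangent of half this angle, whatever the lens; pixels are square), "cx", "cy" (the principal point, pixels), "R" (3x3) and "t" (3): a world point X has camera coordinates R X + t; the wrist camera has in their place "mount" (4x4, takes a point from camera to tool coordinates, whose origin is the TCP and whose axes are the flange's). Camera axes: x right, y down, z forward; pixel columns grow to the right and rows downward; lengths in m; the calibration is good to about 2 mm. A picture is of the moment at which its call begins: read the wrist's pose just before it.
- r.job_done(): hands the job in; it is judged then, once.
The state is a dict: "t": time; "joints": joint angles; "qvel": joint speeds; "effort": joint torques, N m; "position": TCP position; "orientation": TCP orientation; "wrist_force": force on the tool from outside, world axes, zero at the start; "wrist_torque": the same for the moment, N m; "finger_gap": opening from 0.0 (shut) to 1.0 (fully open); "gripper_force": force on a finger pad.
Only numpy, scipy, OpenCV 4.12 (cv2) and the standard library are available. Lean on these libraries where they do the work, as an engineer would, in place of code of your own. Each camera call takes 0.05 s, during which the arm holds its last target. There are 200 camera calls.

## Working session

There is one attempt and no reset: what is moved stays moved. The work goes in short steps, Python scripts to look and compute and a tool call to move; the robot and the scene stay as the last step left them, time stands still between calls to the robot, and variables do not carry over. Pictures are saved under pics/ and viewed, at most 10 in all, crops included, and the job is handed in when it is done.

Besides the shell and the picture viewer there is one more tool, called after "Request:" by a JSON object that holds its "name" and its "arguments", one argument or row to a line. move_arm: Moves the arm, as the interface text tells. Its arguments: {"type":"object","properties":{"plan":{"type":"array"}},"required":["plan"]}

```bash
ls; mkdir -p pics; cat > h.py <<'E'
import numpy as np, cv2
from scipy.spatial.transform import Rotation as Ro
from plant import r
def cam(name):
    o=r.get_obs(); c=r.read_camera(name)
    f=c["image"].shape[0]/2/np.tan(np.radians(c["fovy"])/2)
    if name=="wrist":
        T=np.eye(4);T[:3,:3]=Ro.from_quat(o["orientation"]).as_matrix();T[:3,3]=o["position"]
        M=T@c["mount"]
    else:
        M=np.eye(4);M[:3,:3]=np.array(c["R"]).T;M[:3,3]=-np.array(c["R"]).T@c["t"]
    c["M"]=M;c["f"]=f
    return c
def cloud(c):
    z=c["z_map"];v,u=np.mgrid[:z.shape[0],:z.shape[1]]
    P=np.stack([(u-c["cx"])/c["f"]*z,(v-c["cy"])/c["f"]*z,z],-1)
    return P@c["M"][:3,:3].T+c["M"][:3,3]
E
python3 - <<'E'
from h import *
for n in("top","scene"):
    c=cam(n);cv2.imwrite(f"pics/{n}0.png",cv2.resize(c["image"],(800,600)))
    np.savez(f"{n}0.npz",P=cloud(c),img=c["image"],f=c["f"],M=c["M"],cx=c["cx"],cy=c["cy"])
    print(n,c["M"].round(3),c["f"])
print(r.get_obs())
E
```

```text
pics
top [[-0.015 -0.998  0.063  0.423]
 [-1.     0.015  0.004  0.143]
 [-0.005 -0.063 -0.998  1.501]
 [ 0.     0.     0.     1.   ]] 420.6924572423967
scene [[ 0.631  0.664 -0.401  1.052]
 [ 0.775 -0.55   0.309 -0.227]
 [-0.015 -0.506 -0.862  1.165]
 [ 0.     0.     0.     1.   ]] 485.15018805674106
{'t': 0.1, 'joints': array([ 1.14001909e+00,  4.23723645e-01,  1.63061539e+00, -3.92088005e-05,
        1.08860803e+00, -1.89915048e-02]), 'qvel': array([-5.86641752e-05, -5.43664210e-04, -1.29562721e-03, -8.91160690e-04,
        1.13910186e-03, -8.16409046e-04]), 'effort': array([ 4.04640823e-04, -5.45623863e+01, -2.74324912e+01,  6.44612010e-02,
        1.88595999e-02, -1.65442128e-05]), 'position': array([0.25002102, 0.572529  , 0.40400401]), 'orientation': array([ 2.04432290e-01,  9.78880473e-01, -6.64027288e-04, -1.34087204e-04]), 'wrist_force': array([ 0.87327807,  0.45715116, -0.09910366]), 'wrist_torque': array([-0.0632769 , -0.01230346,  0.00735346]), 'gripper_force': 0.0, 'finger_gap': 1.0001119420535551}
```

View pics/top0.png

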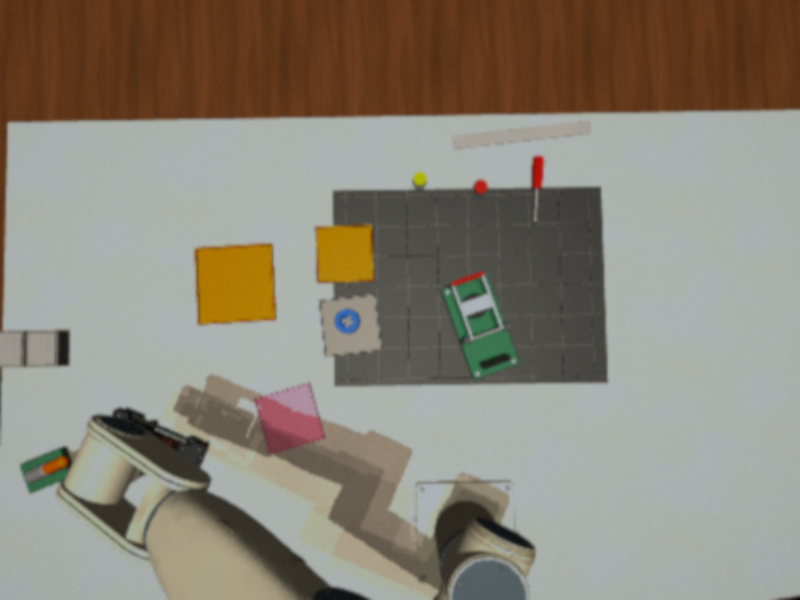

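View pics/scene0.png

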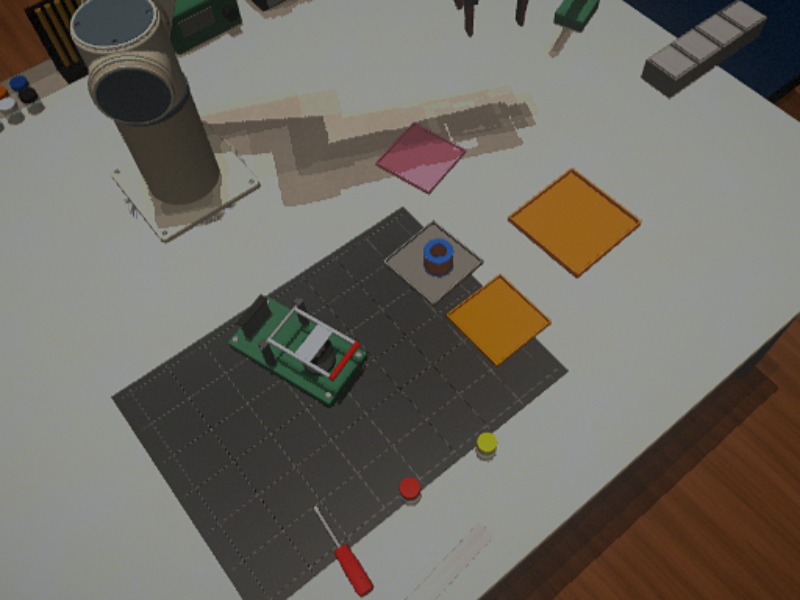

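Orange trays in the top view: the large one at (235,283) and the small one at (345,253). The pink one at (290,418) is out. The one meant is the smaller orange tray (345,253). I'll confirm it in one crop while measuring.

```bash
python3 - <<'E'
from h import *
D={n:np.load(f"{n}0.npz") for n in("top","scene")}
for n,d in D.items():
    P=d["P"];hsv=cv2.cvtColor(d["img"],cv2.COLOR_BGR2HSV);H,S,V=[hsv[...,i].astype(int) for i in range(3)]
    def rep(name,m,lo,hi):
        m=m&(P[...,0]>lo[0])&(P[...,0]<hi[0])&(P[...,1]>lo[1])&(P[...,1]<hi[1])
        k,l,st,ce=cv2.connectedComponentsWithStats(m.astype(np.uint8))
        for i in range(1,k):
            if st[i,4]<12: continue
            Q=P[l==i];rc=cv2.minAreaRect((Q[:,:2]*1000).astype(np.float32))
            print(n,name,st[i,4],"px",ce[i].round(),"rect",np.round(rc[0],1),np.round(rc[1],1),round(rc[2],1),"z",np.percentile(Q[:,2],[5,50,95]).round(3),"mean",Q.mean(0).round(4))
    b=((0.2,-.4,),(1.2,.9))
    rep("red",((H<6)|(H>174))&(S>150)&(V>80),*b)
    rep("orange",(H>10)&(H<24)&(S>180),*b)
    rep("green",(H>50)&(H<85)&(S>90),*b)
    rep("yel",(H>24)&(H<34)&(S>150),*b)
    rep("blue",(H>100)&(H<125)&(S>120),*b)
a=cv2.resize(D["top"]["img"][125:250,120:345],None,fx=3.4,fy=3.4,interpolation=cv2.INTER_CUBIC)
cv2.imwrite("pics/crop1.png",a);print(a.shape)
E
```

```text
top red 112 px [344. 110.] rect [ 805.4 -179.1] [18.6 70.4] 88.5 z [0.016 0.023 0.03 ] mean [ 0.8038 -0.1791  0.0229]
top red 54 px [307. 120.] rect [767.7 -47.1] [25.2 25.7] 62.5 z [0.033 0.042 0.047] mean [ 0.767  -0.046   0.0411]
top red 53 px [299. 178.] rect [506.   59.8] [ 27.7 234.4] 38.2 z [0.085 0.091 0.096] mean [ 0.5552 -0.0039  0.1168]
top orange 1238 px [220. 162.] rect [552.1 245.5] [297.2 142.8] 12.6 z [-0.002  0.004  0.01 ] mean [0.626  0.262  0.0098]
top orange 2296 px [150. 181.] rect [544.5 371.3] [480.7 190.4] 83.5 z [-0.001  0.005  0.011] mean [0.5609 0.5138 0.0095]
top orange 23 px [ 40. 293.] rect [308.6 480.5] [ 11.6 711.7] 17.8 z [0.19  0.197 0.203] mean [0.214  0.7773 0.2533]
top green 136 px [301. 185.] rect [538.6 -22. ] [32.9 56.9] 19.2 z [0.014 0.021 0.028] mean [ 0.5398 -0.0215  0.0225]
top green 787 px [308. 220.] rect [417.5   0.6] [235.9 161. ] 53.6 z [0.015 0.02  0.028] mean [ 0.4156 -0.0416  0.0273]
top green 177 px [309. 206.] rect [465.7 -46.6] [41.1 58.1] 19.0 z [0.015 0.02  0.024] mean [ 0.4643 -0.0477  0.0202]
top yel 49 px [268. 114.] rect [7
[... 2205 characters left out ...]
ect [1105.7  343.3] [48.3 47.1] 45.0 z [-0.757 -0.749 -0.741] mean [ 1.108   0.3383 -0.749 ]
scene green 1311 px [188. 231.] rect [703.5 -78.1] [191.1 733.5] 81.5 z [0.014 0.02  0.024] mean [ 0.4778 -0.0587  0.0252]
scene green 314 px [187. 213.] rect [ 718.1 -137.8] [ 73.1 687.4] 69.0 z [0.017 0.021 0.025] mean [ 0.4346 -0.0316  0.0282]
scene green 146 px [216. 223.] rect [512.9   9. ] [35.1 72.2] 52.0 z [0.017 0.021 0.024] mean [0.5047 0.0118 0.0211]
scene yel 131 px [311. 283.] rect [791.5  89.3] [29.5 29.3] 61.6 z [0.038 0.043 0.047] mean [0.7918 0.0893 0.0423]
scene blue 165 px [280. 160.] rect [473.6 256.6] [49.9 51.6] 7.6 z [0.044 0.048 0.051] mean [0.4733 0.2569 0.0468]
(425, 765, 3)
```

View pics/crop1.png

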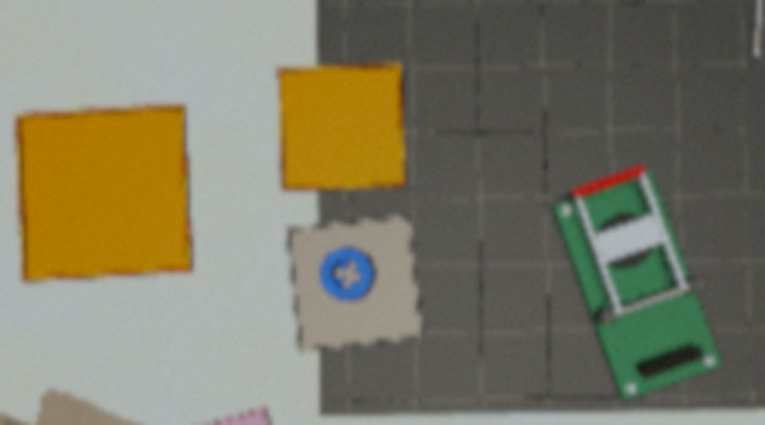

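The crop confirms it: the small orange tray at crop (342,127) is about 130 mm square and the larger one at (105,193) is about 178 mm. Stand: red bar at crop (610,180), black rest at (670,360). Next I'll move above the stand and look from close by.

```bash
cat >> h.py <<'E'
def plan(pts, yaw=None, tilt=0, w=None, cm=None, start=None):
    """pts: list of TCP targets (world), one per row; yaw: final direction (deg) of tool y (tool down), turn spread over the rows"""
    o=r.get_obs();p=np.array(o["position"]) if start is None else start;R=Ro.from_quat(o["orientation"])
    a=np.radians(yaw);y=np.array([np.cos(a),np.sin(a),0]);z=np.array([0,0,-1.]);Rg=Ro.from_matrix(np.stack([np.cross(y,z),y,z],1))
    n=len(pts);dw=(R.inv()*Rg).as_rotvec()
    for i,q in enumerate(pts):
        d=R.inv().apply(q-p)*100;print("[%.2f,%.2f,%.2f, %.3f,%.3f,%.3f,%s],"%(*d,*(dw/n),cm))
        R=R*Ro.from_rotvec(dw/n);p=q
def lin(a,b,n): a,b=np.array(a),np.array(b);return [a+(b-a)*(i+1)/n for i in range(n)]
E
python3 - <<'E'
from h import *
D=np.load("top0.npz");P=D["P"];img=D["img"];hsv=cv2.cvtColor(img,cv2.COLOR_BGR2HSV).astype(int)
for (u,v),(du,dv) in {(220,162):(15,15)}.items(): print(np.median(P[v-dv:v+dv+1,u-du:u+du+1].reshape(-1,3),0))
o=r.get_obs();plan(lin(o["position"],[0.50,-0.02,0.38],16),18.3,cm=3.4)
print(r.read_camera("wrist")["mount"],r.read_camera("wrist")["fovy"])
E
```

```text
[0.6267586  0.26427263 0.00355183]
[-2.91,-2.77,0.15, -0.000,0.000,0.052,3.4],
[-3.06,-2.61,0.15, -0.000,0.000,0.052,3.4],
[-3.19,-2.45,0.15, -0.000,0.000,0.052,3.4],
[-3.31,-2.28,0.15, -0.000,0.000,0.052,3.4],
[-3.43,-2.10,0.15, -0.000,0.000,0.052,3.4],
[-3.53,-1.92,0.15, -0.000,0.000,0.052,3.4],
[-3.63,-1.73,0.15, -0.000,0.000,0.052,3.4],
[-3.71,-1.54,0.15, -0.000,0.000,0.052,3.4],
[-3.79,-1.34,0.15, -0.000,0.000,0.052,3.4],
[-3.85,-1.14,0.15, -0.000,0.000,0.052,3.4],
[-3.91,-0.94,0.15, -0.000,0.000,0.052,3.4],
[-3.95,-0.73,0.15, -0.000,0.000,0.052,3.4],
[-3.99,-0.52,0.15, -0.000,0.000,0.052,3.4],
[-4.01,-0.31,0.15, -0.000,0.000,0.052,3.4],
[-4.02,-0.10,0.15, -0.000,0.000,0.052,3.4],
[-4.02,0.11,0.15, -0.000,0.000,0.052,3.4],
[[-2.31961202e-04 -9.63538531e-01 -2.67569515e-01  7.44908756e-02]
 [ 9.99999938e-01 -2.94762197e-04  1.94542142e-04 -1.06969701e-03]
 [-2.66318228e-04 -2.67569453e-01  9.63538539e-01  1.91550973e-02]
 [ 0.00000000e+00  0.00000000e+00  0.00000000e+00  1.00000000e+00]] 70.22936650341833
```

Request:
{"name": "move_arm", "arguments": {
  "plan": [
    [-2.9,-2.8,0.15,0,0,0.052,3.4],
    [-3.1,-2.6,0.15,0,0,0.052,3.4],
    [-3.2,-2.45,0.15,0,0,0.052,3.4],
    [-3.3,-2.3,0.15,0,0,0.052,3.4],
    [-3.4,-2.1,0.15,0,0,0.052,3.4],
    [-3.5,-1.9,0.15,0,0,0.052,3.4],
    [-3.6,-1.7,0.15,0,0,0.052,3.4],
    [-3.7,-1.5,0.15,0,0,0.052,3.4]
  ]
}}

```text
t: 0.87
position: [0.3757, 0.2756, 0.3927]
orientation: [0.403, 0.915, 0.0, 0.0]
wrist_force: [0.6, -0.2, -0.1]
finger_gap: 0.43
gripper_force: 0.0
```

Request:
{"name": "move_arm", "arguments": {
  "plan": [
    [-3.8,-1.3,0.15,0,0,0.052,3.4],
    [-3.85,-1.1,0.15,0,0,0.052,3.4],
    [-3.9,-0.9,0.15,0,0,0.052,3.4],
    [-3.95,-0.7,0.15,0,0,0.052,3.4],
    [-4.0,-0.5,0.15,0,0,0.052,3.4],
    [-4.0,-0.3,0.15,0,0,0.052,3.4],
    [-4.0,-0.1,0.15,0,0,0.052,3.4],
    [-4.0,0.1,0.15,0,0,0.052,3.4]
  ]
}}

```text
t: 1.53
position: [0.5036, -0.0189, 0.3807]
orientation: [0.584, 0.812, 0.0, 0.0]
wrist_force: [0.7, 1.2, -0.8]
finger_gap: 0.383
gripper_force: 0.0
```

```bash
python3 - <<'E'
from h import *
r.read_camera("wrist");r.read_camera("wrist")
c=cam("wrist");cv2.imwrite("pics/w1.png",cv2.resize(c["image"],(800,600)))
P=cloud(c);np.savez("w1.npz",P=P,img=c["image"],M=c["M"],f=c["f"],cx=c["cx"],cy=c["cy"])
hsv=cv2.cvtColor(c["image"],cv2.COLOR_BGR2HSV);H,S,V=[hsv[...,i].astype(int) for i in range(3)]
m=((H<6)|(H>174))&(S>150)&(V>60)&(P[...,2]>.075)&(P[...,2]<.1)
Q=P[m];print(m.sum(),cv2.minAreaRect((Q[:,:2]*1000).astype(np.float32)),np.median(Q,0),Q[:,2].max())
o=r.get_obs();print(o["t"],o["position"],Ro.from_quat(o["orientation"]).as_matrix().round(3),o["joints"].round(2),o["finger_gap"])
E
```

```text
613 ((555.3701171875, -7.556079864501953), (9.934159278869629, 73.92108154296875), 19.02123260498047) [ 0.55410116 -0.00497714  0.08987221] 0.09265010094183573
1.6833 [ 0.50393704 -0.01911521  0.38044518] [[-0.317  0.948 -0.   ]
 [ 0.948  0.317 -0.   ]
 [-0.    -0.    -1.   ]] [-0.06  0.28  1.91 -0.    0.95 -0.38] 0.38837945786370376
```

View pics/w1.png

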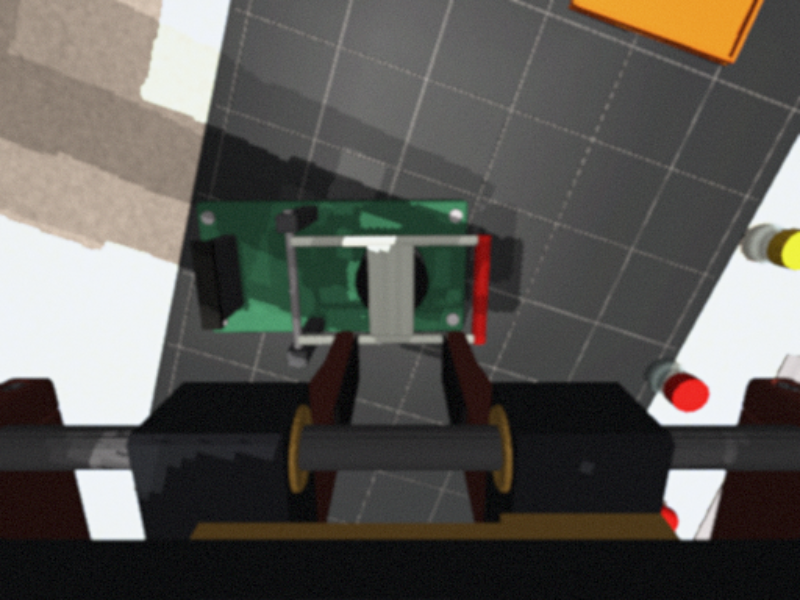

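The wrist view shows the bar at (484,290), the plate at (390,290) and the hinge rod at (295,290). That puts the bar at about (0.556,-0.007) and the hinge direction at 18.7°, close to the present yaw. I'll lower onto the bar and grip it.

Request:
{"name": "move_arm", "arguments": {
  "plan": [
    [-0.5,2.65,0,0,0,0,3.4],
    [0,2.65,0,0,0,0,3.4],
    [0,0,3.3,0,0,0,3.4],
    [0,0,3.3,0,0,0,3.4],
    [0,0,3.3,0,0,0,3.4],
    [0,0,3.3,0,0,0,3.4],
    [0,0,0,0,0,0,3.4]
  ]
}}

```text
t: 2.27
position: [0.552, -0.003, 0.2432]
orientation: [0.582, 0.813, -0.003, -0.005]
wrist_force: [-0.7, 0.4, -0.4]
finger_gap: 0.389
gripper_force: 0.0
```

```bash
python3 - <<'E'
from h import *
c=cam("wrist");cv2.imwrite("pics/w2.png",cv2.resize(c["image"],(640,480)))
o=r.get_obs();print(o["t"],o["position"],o["wrist_force"],o["finger_gap"]*88)
E
```

```text
2.3167 [ 0.55322356 -0.0031843   0.24604563] [-0.65042606 -0.17024105  0.87936947] 34.07183724193974
```

View pics/w2.png

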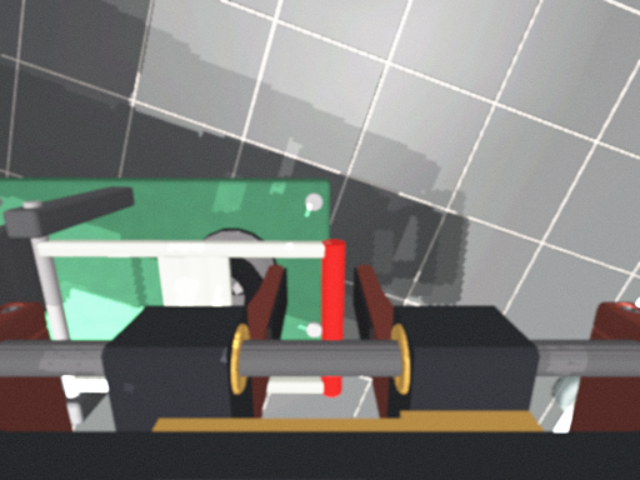

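The bar is between the fingers at (333,320), about 5 mm to the +y side of their middle at 320. I'll centre on it and close.

Request:
{"name": "move_arm", "arguments": {
  "plan": [
    [-0.2,0.45,-0.2,0,0,0,3.4],
    [0,0,0,0,0,0,0.5],
    [0,0,0,0,0,0,0.5],
    [0,0,0,0,0,0,0.5],
    [0,0,0,0,0,0,0.5],
    [0,0,0,0,0,0,0.5]
  ]
}}

```text
t: 2.82
position: [0.5581, -0.0056, 0.2519]
orientation: [0.582, 0.813, -0.002, -0.002]
wrist_force: [-10.5, -4.9, 12.7]
finger_gap: 0.102
gripper_force: 30.0
```

```bash
cat > swing.py <<'E'
from h import *
import sys
o=r.get_obs();R0=Ro.from_quat(o["orientation"]);print(o["position"].round(4),o["wrist_force"].round(1),o["finger_gap"]*88,o["gripper_force"],np.degrees(np.arctan2(*R0.as_matrix()[[1,0],[1,1]])))
# in tool frame at start (y,z'): hinge at -y by .125
def tcp(th,phi): # (y outward, height) rel hinge
    return np.array([.125*np.cos(th)+.163*np.sin(phi), .125*np.sin(th)+.163*np.cos(phi)])
ths=np.linspace(0,3.25,33); phi=lambda t: .24*np.clip((t-1.6)/1.4,0,1)
for a,b in zip(ths[:-1],ths[1:]):
    d=tcp(b,phi(b))-tcp(a,phi(a));f=phi(a)
    y=d@[np.cos(f),np.sin(f)];z=d@[np.sin(f),-np.cos(f)]
    # tool y tilted: +wx rotation: y->( cos, down?)
    print("%.2f [0, %.2f, %.2f, %.3f,0,0,0.5]"%(b,y*100,z*100,phi(b)-f))
E
python3 swing.py
```

```text
[ 0.5581 -0.0056  0.2519] [-10.5  -4.9  12.7] 8.97078207122851 30.001892745494843 18.773855052533413
0.10 [0, -0.06, -1.27, 0.000,0,0,0.5]
0.20 [0, -0.19, -1.25, 0.000,0,0,0.5]
0.30 [0, -0.32, -1.23, 0.000,0,0,0.5]
0.41 [0, -0.44, -1.19, 0.000,0,0,0.5]
0.51 [0, -0.56, -1.14, 0.000,0,0,0.5]
0.61 [0, -0.67, -1.08, 0.000,0,0,0.5]
0.71 [0, -0.78, -1.00, 0.000,0,0,0.5]
0.81 [0, -0.88, -0.92, 0.000,0,0,0.5]
0.91 [0, -0.96, -0.82, 0.000,0,0,0.5]
1.02 [0, -1.04, -0.72, 0.000,0,0,0.5]
1.12 [0, -1.11, -0.61, 0.000,0,0,0.5]
1.22 [0, -1.17, -0.50, 0.000,0,0,0.5]
1.32 [0, -1.21, -0.38, 0.000,0,0,0.5]
1.42 [0, -1.24, -0.25, 0.000,0,0,0.5]
1.52 [0, -1.26, -0.12, 0.000,0,0,0.5]
1.62 [0, -1.20, 0.00, 0.004,0,0,0.5]
1.73 [0, -0.98, 0.13, 0.017,0,0,0.5]
1.83 [0, -0.96, 0.25, 0.017,0,0,0.5]
1.93 [0, -0.94, 0.36, 0.017,0,0,0.5]
2.03 [0, -0.91, 0.47, 0.017,0,0,0.5]
2.13 [0, -0.87, 0.58, 0.017,0,0,0.5]
2.23 [0, -0.82, 0.69, 0.017,0,0,0.5]
2.34 [0, -0.77, 0.79, 0.017,0,0,0.5]
2.44 [0, -0.70, 0.88, 0.017,0,0,0.5]
2.54 [0, -0.64, 0.97, 0.017,0,0,0.5]
2.64 [0, -0.56, 1.05, 0.017,0,0,0.5]
2.74 [0, -0.48, 1.13, 0.017,0,0,0.5]
2.84 [0, -0.40, 1.20, 0.017,0,0,0.5]
2.95 [0, -0.31, 1.26, 0.017,0,0,0.5]
3.05 [0, -0.33, 1.25, 0.009,0,0,0.5]
3.15 [0, -0.36, 1.22, 0.000,0,0,0.5]
3.25 [0, -0.23, 1.25, 0.000,0,0,0.5]
```

```bash
sed -i 's/d@\[np.cos(f),np.sin(f)\];z=d@\[np.sin(f),-np.cos(f)\]/d@[np.cos(f),-np.sin(f)];z=d@[-np.sin(f),-np.cos(f)]/' swing.py; python3 swing.py | tail -17
```

```text
1.62 [0, -1.20, 0.00, 0.004,0,0,0.5]
1.73 [0, -0.98, 0.14, 0.017,0,0,0.5]
1.83 [0, -0.95, 0.29, 0.017,0,0,0.5]
1.93 [0, -0.91, 0.43, 0.017,0,0,0.5]
2.03 [0, -0.85, 0.57, 0.017,0,0,0.5]
2.13 [0, -0.77, 0.70, 0.017,0,0,0.5]
2.23 [0, -0.68, 0.82, 0.017,0,0,0.5]
2.34 [0, -0.58, 0.93, 0.017,0,0,0.5]
2.44 [0, -0.46, 1.03, 0.017,0,0,0.5]
2.54 [0, -0.34, 1.11, 0.017,0,0,0.5]
2.64 [0, -0.20, 1.18, 0.017,0,0,0.5]
2.74 [0, -0.06, 1.22, 0.017,0,0,0.5]
2.84 [0, 0.09, 1.26, 0.017,0,0,0.5]
2.95 [0, 0.24, 1.27, 0.017,0,0,0.5]
3.05 [0, 0.26, 1.27, 0.009,0,0,0.5]
3.15 [0, 0.25, 1.24, 0.000,0,0,0.5]
3.25 [0, 0.37, 1.21, 0.000,0,0,0.5]
```

Request:
{"name": "move_arm", "arguments": {
  "plan": [
    [0,-0.06,-1.27,0,0,0,0.5],
    [0,-0.19,-1.25,0,0,0,0.5],
    [0,-0.32,-1.23,0,0,0,0.5],
    [0,-0.44,-1.19,0,0,0,0.5],
    [0,-0.56,-1.14,0,0,0,0.5],
    [0,-0.67,-1.08,0,0,0,0.5],
    [0,-0.78,-1.0,0,0,0,0.5],
    [0,-0.88,-0.92,0,0,0,0.5]
  ]
}}

```text
t: 3.48
position: [0.5217, -0.0178, 0.342]
orientation: [0.583, 0.813, -0.001, -0.001]
wrist_force: [-2.6, -2.5, -6.8]
finger_gap: 0.103
gripper_force: 30.0
```

Forces are small, so the swing is following the plan. I'll continue.

Request:
{"name": "move_arm", "arguments": {
  "plan": [
    [0,-0.96,-0.82,0,0,0,0.5],
    [0,-1.04,-0.72,0,0,0,0.5],
    [0,-1.11,-0.61,0,0,0,0.5],
    [0,-1.17,-0.5,0,0,0,0.5],
    [0,-1.21,-0.38,0,0,0,0.5],
    [0,-1.24,-0.25,0,0,0,0.5],
    [0,-1.26,-0.12,0,0,0,0.5],
    [0,-1.2,0,0.004,0,0,0.5]
  ]
}}

```text
t: 4.15
position: [0.4362, -0.0469, 0.3777]
orientation: [0.583, 0.813, 0.0, 0.001]
wrist_force: [0.5, 5.0, 3.2]
finger_gap: 0.104
gripper_force: 30.0
```

Request:
{"name": "move_arm", "arguments": {
  "plan": [
    [0,-0.98,0.14,0.017,0,0,0.5],
    [0,-0.95,0.29,0.017,0,0,0.5],
    [0,-0.91,0.43,0.017,0,0,0.5],
    [0,-0.85,0.57,0.017,0,0,0.5],
    [0,-0.77,0.7,0.017,0,0,0.5],
    [0,-0.68,0.82,0.017,0,0,0.5],
    [0,-0.58,0.93,0.017,0,0,0.5],
    [0,-0.46,1.03,0.017,0,0,0.5]
  ]
}}

```text
t: 4.82
position: [0.3727, -0.0684, 0.3302]
orientation: [0.581, 0.811, -0.058, -0.041]
wrist_force: [-2.4, 0.5, 3.8]
finger_gap: 0.103
gripper_force: 30.0
```

Request:
{"name": "move_arm", "arguments": {
  "plan": [
    [0,-0.34,1.11,0.017,0,0,0.5],
    [0,-0.2,1.18,0.017,0,0,0.5],
    [0,-0.06,1.22,0.017,0,0,0.5],
    [0,0.09,1.26,0.017,0,0,0.5],
    [0,0.24,1.27,0.017,0,0,0.5],
    [0,0.13,0.63,0.009,0,0,0.5],
    [0,0.13,0.63,0,0,0,0.5],
    [0,0,0,0,0,0,0.5]
  ]
}}

```text
t: 5.48
position: [0.358, -0.0732, 0.2566]
orientation: [0.577, 0.808, -0.098, -0.071]
wrist_force: [-10.6, -12.2, 2.6]
finger_gap: 0.104
gripper_force: 30.0
```

```bash
cat > est.py <<'E'
from h import *
o=r.get_obs();R=Ro.from_quat(o["orientation"]).as_matrix();g=o["position"]+.163*R[:,2]
print(o["t"],"grasp",g.round(4),"joints",o["joints"].round(2),"F",o["wrist_force"].round(1))
E
python3 est.py
```

```text
5.4833 grasp [ 0.3207 -0.0856  0.0984] joints [-0.19  0.38  2.22 -0.17  0.76 -0.38] F [-10.6 -12.2   2.6]
```

Request:
{"name": "move_arm", "arguments": {
  "plan": [
    [0,0.15,0.58,0,0,0,0.5],
    [0,0.15,0.58,0,0,0,0.5],
    [0,0.15,0.58,0,0,0,0.5],
    [0,0.15,0.4,0,0,0,0.5],
    [0,0,0,0,0,0,0.5],
    [0,0,0,0,0,0,0.5]
  ]
}}

```text
t: 5.98
position: [0.3574, -0.0732, 0.2348]
orientation: [0.577, 0.808, -0.1, -0.073]
wrist_force: [-17.3, -21.7, 0.1]
finger_gap: 0.102
gripper_force: 30.0
```

```bash
python3 est.py
```

```text
5.9833 grasp [ 0.3195 -0.0857  0.0767] joints [-0.19  0.43  2.23 -0.19  0.71 -0.37] F [-17.3 -21.7   0.1]
```

Request:
{"name": "move_arm", "arguments": {
  "plan": [
    [0,0.05,0.2,0,0,0,0.5],
    [0,0.05,0.2,0,0,0,0.5],
    [0,0,0,0,0,0,0.5],
    [0,0,0,0,0,0,0.5]
  ]
}}

```text
t: 6.32
position: [0.3575, -0.0732, 0.2308]
orientation: [0.577, 0.808, -0.099, -0.073]
wrist_force: [-17.0, -20.6, -0.6]
finger_gap: 0.103
gripper_force: 30.0
```

```bash
python3 est.py
```

```text
6.3167 grasp [ 0.3197 -0.0857  0.0727] joints [-0.19  0.44  2.23 -0.19  0.7  -0.37] F [-17.  -20.6  -0.6]
```

Request:
{"name": "move_arm", "arguments": {
  "plan": [
    [0,0.05,0.2,0,0,0,0.5],
    [0,0.05,0.2,0,0,0,0.5],
    [0,0,0,0,0,0,0.5],
    [0,0,0,0,0,0,0.5]
  ]
}}

```text
t: 6.65
position: [0.3577, -0.0731, 0.2267]
orientation: [0.577, 0.808, -0.099, -0.072]
wrist_force: [-15.9, -20.0, -1.4]
finger_gap: 0.102
gripper_force: 30.0
```

```bash
python3 est.py
```

```text
6.65 grasp [ 0.32   -0.0856  0.0686] joints [-0.19  0.45  2.23 -0.19  0.69 -0.36] F [-15.9 -20.   -1.4]
```

Request:
{"name": "move_arm", "arguments": {
  "plan": [
    [0,0.05,0.2,0,0,0,0.5],
    [0,0.05,0.2,0,0,0,0.5],
    [0,0,0,0,0,0,0.5],
    [0,0,0,0,0,0,0.5]
  ]
}}

```text
t: 6.98
position: [0.3579, -0.0731, 0.2241]
orientation: [0.577, 0.807, -0.1, -0.072]
wrist_force: [-16.7, -16.5, 32.5]
finger_gap: 0.105
gripper_force: 30.0
```

```bash
python3 est.py; python3 - <<'E'
from h import *
c=cam("scene");cv2.imwrite("pics/s2.png",cv2.resize(c["image"][130:300,80:280],(800,680))[:600]);P=cloud(c)
hsv=cv2.cvtColor(c["image"],cv2.COLOR_BGR2HSV);H,S,V=[hsv[...,i].astype(int) for i in range(3)]
m=((H<6)|(H>174))&(S>140)&(V>50)&(P[...,2]>.04)&(P[...,0]<.45)&(P[...,0]>.2);print(np.array([P[m].min(0),np.median(P[m],0),P[m].max(0)]).round(3),m.sum())
E
```

```text
6.9833 grasp [ 0.3201 -0.0857  0.066 ] joints [-0.19  0.46  2.23 -0.19  0.68 -0.36] F [-16.7 -16.5  32.5]
[[ 0.322 -0.122  0.067]
 [ 0.332 -0.11   0.075]
 [ 0.339 -0.1    0.08 ]] 31
```

View pics/s2.png

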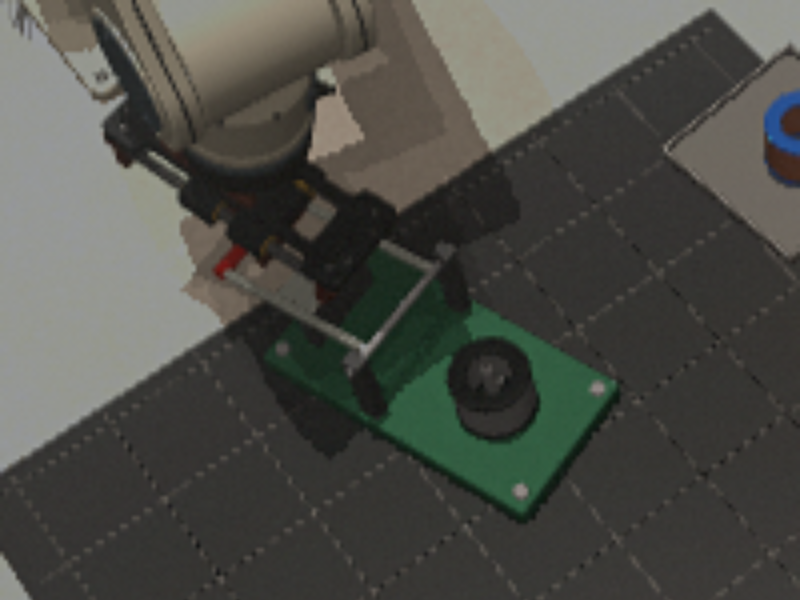

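The flap lies on its rest: contact force is 32 N up and the bar's top is near 0.077. The reel at (490,390) is now uncovered. I'll release the bar and back off along the tool axis.

Request:
{"name": "move_arm", "arguments": {
  "plan": [
    [0,0,-0.2,0,0,0,1.6],
    [0,0,0,0,0,0,3.0],
    [0,0,0,0,0,0,3.0],
    [0,0,0,0,0,0,3.0],
    [0,0,-0.6,0,0,0,3.0],
    [0,0,-1.5,0,0,0,3.0],
    [0,0,-3.0,0,0,0,3.0],
    [0,0,-3.5,0,0,0,3.0]
  ]
}}

```text
t: 7.7
position: [0.381, -0.0654, 0.3093]
orientation: [0.578, 0.807, -0.095, -0.069]
wrist_force: [0.0, -0.5, -0.4]
finger_gap: 0.344
gripper_force: 0.0
```

```bash
python3 - <<'E'
from h import *
o=r.get_obs();print(o["position"],o["wrist_force"])
plan(lin(o["position"],[.46,-.04,.36],8),18.7,cm=8.7)
E
```

```text
[ 0.38097262 -0.06535305  0.30932085] [ 0.0354281  -0.53698634 -0.35948038]
[-0.02,0.86,-0.86, -0.030,-0.000,0.000,8.7],
[-0.02,0.88,-0.83, -0.030,-0.000,0.000,8.7],
[-0.02,0.91,-0.81, -0.030,-0.000,0.000,8.7],
[-0.02,0.93,-0.78, -0.030,-0.000,0.000,8.7],
[-0.02,0.96,-0.75, -0.030,-0.000,0.000,8.7],
[-0.02,0.98,-0.72, -0.030,-0.000,0.000,8.7],
[-0.02,1.00,-0.69, -0.030,-0.000,0.000,8.7],
[-0.02,1.02,-0.66, -0.030,-0.000,0.000,8.7],
```

Request:
{"name": "move_arm", "arguments": {
  "plan": [
    [0,0.86,-0.86,-0.03,0,0,7.2],
    [0,0.88,-0.83,-0.03,0,0,7.2],
    [0,0.91,-0.81,-0.03,0,0,7.2],
    [0,0.93,-0.78,-0.03,0,0,7.2],
    [0,0.96,-0.75,-0.03,0,0,7.2],
    [0,0.98,-0.72,-0.03,0,0,7.2],
    [0,1.0,-0.69,-0.03,0,0,7.2],
    [0,1.02,-0.66,-0.03,0,0,7.2]
  ]
}}

```text
t: 8.37
position: [0.4606, -0.0386, 0.36]
orientation: [0.583, 0.813, 0.003, 0.002]
wrist_force: [0.2, 0.3, 0.2]
finger_gap: 0.816
gripper_force: 0.0
```

```bash
python3 - <<'E'
from h import *
for _ in range(3): r.read_camera("wrist")
c=cam("wrist");img=c["image"];P=cloud(c)
cv2.imwrite("pics/w3.png",cv2.resize(img,(800,600)));np.savez("w3.npz",P=P,img=img,M=c["M"],f=c["f"],cx=c["cx"],cy=c["cy"])
m=(P[...,2]>.055)&(P[...,2]<.072)&(np.hypot(P[...,0]-.5,P[...,1]+.025)<.045)
Q=P[m];print(m.sum(),Q.min(0),Q.max(0),np.median(Q[:,2]))
print(cv2.minEnclosingCircle((Q[:,:2]*1000).astype(np.float32)))
s=P[(P[...,2]>.0725)&(P[...,2]<.08)&(np.hypot(P[...,0]-.5,P[...,1]+.025)<.02)];print("tip",len(s),s.mean(0) if len(s) else "")
o=r.get_obs();print(o["t"],o["position"],o["orientation"],o["joints"].round(2))
E
```

```text
1456 [ 0.47210554 -0.05276784  0.05503665] [ 5.24845076e-01 -4.17910104e-04  7.19275058e-02] 0.0645186724917198
((498.30438232421875, -26.44552230834961), 26.81083106994629)
tip 20 [ 0.49746371 -0.02606382  0.07373   ]
8.5667 [ 0.45960579 -0.03888733  0.35966311] [0.58244873 0.81286307 0.00219808 0.00150574] [-0.11  0.25  2.02  0.    0.87 -0.44]
```

View pics/w3.png

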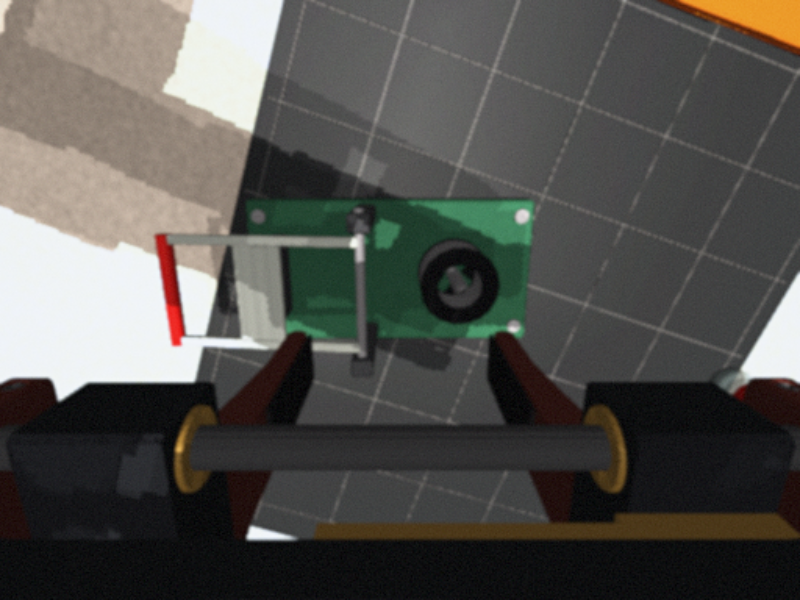

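The flap is open, with its bar at (168,290), and the reel's top is at (458,281). Reel centre is about (0.499,-0.026). I'll move above it and refine.

Request:
{"name": "move_arm", "arguments": {
  "plan": [
    [0,2.1,2.0,0,0,0,7.2],
    [0,2.1,2.0,0,0,0,7.2],
    [0,0,2.0,0,0,0,7.2],
    [0,0,0,0,0,0,7.2]
  ]
}}

```text
t: 8.9
position: [0.4986, -0.0251, 0.2966]
orientation: [0.582, 0.813, 0.001, -0.001]
wrist_force: [-0.8, 0.1, 0.7]
finger_gap: 0.818
gripper_force: 0.0
```

```bash
python3 - <<'E'
from h import *
for _ in range(2): r.read_camera("wrist")
c=cam("wrist");img=c["image"];P=cloud(c);o=r.get_obs()
R=Ro.from_quat(o["orientation"]).as_matrix();L=(P-o["position"])@R  # tool coords
m=(P[...,2]>.06)&(P[...,2]<.068)&(np.hypot(P[...,0]-.5,P[...,1]+.025)<.045)
Q=L[m];print(m.sum(),cv2.minEnclosingCircle((Q[:,:2]*1000).astype(np.float32)),np.median(Q,0))
print("world",cv2.minEnclosingCircle((P[m][:,:2]*1000).astype(np.float32))[0])
s=L[(P[...,2]>.0725)&(P[...,2]<.08)&(np.hypot(P[...,0]-.5,P[...,1]+.025)<.012)];print("tip",len(s),s.mean(0) if len(s) else "")
# finger pads in tool coords
f=L[(L[...,2]>.15)&(L[...,2]<.182)&(abs(L[...,0])<.02)&(abs(L[...,1])<.06)];print("fing",len(f),f[f[:,1]<0][:,1].max(),f[f[:,1]>0][:,1].min())
print(o["t"],o["position"],R.round(3))
E
```

```text
2137 ((-1.1760516166687012, -1.8877226114273071), 26.924434661865234) [ 0.00086451 -0.00151045  0.23553527]
world (498.6871337890625, -26.742042541503906)
tip 31 [-1.17742491e-04 -1.75911450e-03  2.26575269e-01]
fing 1576 -0.03803219903702624 0.033131386905661434
9.05 [ 0.49916571 -0.02548182  0.30010961] [[-0.321  0.947  0.004]
 [ 0.947  0.321  0.002]
 [ 0.001  0.004 -1.   ]]
```

The reel is centred between the fingers to within 1 mm. I'll go down and grip it.

Request:
{"name": "move_arm", "arguments": {
  "plan": [
    [0,0,3,0,0,0,7.2],
    [0,0,3,0,0,0,7.2],
    [0,0,2,0,0,0,7.2],
    [0,0,1,0,0,0,7.2],
    [0,0,0,0,0,0,5.0],
    [0,0,0,0,0,0,4.5],
    [0,0,0,0,0,0,4.5],
    [0,0,0,0,0,0,4.5]
  ]
}}

```text
t: 9.72
position: [0.5008, -0.0253, 0.2115]
orientation: [0.583, 0.813, 0.003, 0.003]
wrist_force: [-0.5, -1.2, 2.7]
finger_gap: 0.599
gripper_force: 30.0
```

```bash
python3 est.py
```

```text
9.7167 grasp [ 0.5021 -0.025   0.0485] joints [-0.07  0.56  2.    0.    0.57 -0.41] F [-0.5 -1.2  2.7]
```

Request:
{"name": "move_arm", "arguments": {
  "plan": [
    [0,0,-0.2,0,0,0,4.5],
    [0,0,-0.2,0,0,0,4.5],
    [0,0,-0.2,0,0,0,4.5],
    [0,0,0,0,0,0,4.5]
  ]
}}

```text
t: 10.05
position: [0.5003, -0.0252, 0.216]
orientation: [0.583, 0.813, 0.003, 0.002]
wrist_force: [2.9, 1.2, -10.4]
finger_gap: 0.598
gripper_force: 30.0
```

```bash
python3 est.py
```

```text
10.05 grasp [ 0.5013 -0.0248  0.053 ] joints [-0.07  0.56  2.    0.    0.58 -0.41] F [  2.9   1.2 -10.4]
```

It's blocked against the pin (-10 N after a 4.5 mm rise). I'll hold this slight tension and turn.

Request:
{"name": "move_arm", "arguments": {
  "plan": [
    [0,0,0,0,0,0.1,4.5],
    [0,0,0,0,0,0.1,4.5],
    [0,0,0,0,0,0,4.5]
  ]
}}

```text
t: 10.3
position: [0.5004, -0.0251, 0.216]
orientation: [0.662, 0.749, 0.003, 0.002]
wrist_force: [2.1, 0.7, -7.0]
finger_gap: 0.6
gripper_force: 30.0
```

Request:
{"name": "move_arm", "arguments": {
  "plan": [
    [0,0,0,0,0,0.1,4.5],
    [0,0,0,0,0,0.1,4.5],
    [0,0,0,0,0,0,4.5]
  ]
}}

```text
t: 10.55
position: [0.5004, -0.0252, 0.2163]
orientation: [0.733, 0.681, 0.003, 0.001]
wrist_force: [-0.2, 0.1, -2.4]
finger_gap: 0.595
gripper_force: 30.0
```

Request:
{"name": "move_arm", "arguments": {
  "plan": [
    [0,0,0,0,0,0.1,4.5],
    [0,0,0,0,0,0.1,4.5],
    [0,0,0,0,0,0,4.5]
  ]
}}

```text
t: 10.8
position: [0.5003, -0.0252, 0.2163]
orientation: [0.796, 0.605, 0.003, 0.001]
wrist_force: [0.1, -0.2, -2.4]
finger_gap: 0.597
gripper_force: 30.0
```

The force fell to the reel's weight, so I'll try lifting here.

Request:
{"name": "move_arm", "arguments": {
  "plan": [
    [0,0,-0.2,0,0,0,4.5],
    [0,0,-0.2,0,0,0,4.5],
    [0,0,0,0,0,0,4.5]
  ]
}}

```text
t: 11.05
position: [0.5004, -0.0252, 0.2206]
orientation: [0.796, 0.606, 0.003, 0.001]
wrist_force: [0.1, 0.6, -1.7]
finger_gap: 0.596
gripper_force: 30.0
```

```bash
python3 est.py; python3 -c "
from plant import r;o=r.get_obs();print(o['wrist_torque'],o['gripper_force'])"
```

```text
11.05 grasp [ 0.5014 -0.0249  0.0576] joints [-0.07  0.55  2.    0.    0.59  0.19] F [ 0.1  0.6 -1.7]
[-0.05689818  0.123773    0.01270377] 29.994013987015933
```

It rises freely, with only the reel's weight on the wrist. I'll lift on.

Request:
{"name": "move_arm", "arguments": {
  "plan": [
    [0,0,-0.4,0,0,0,4.5],
    [0,0,-0.6,0,0,0,4.5],
    [0,0,-0.8,0,0,0,4.5],
    [0,0,-0.8,0,0,0,4.5]
  ]
}}

```text
t: 11.38
position: [0.5001, -0.0253, 0.2469]
orientation: [0.797, 0.605, 0.003, 0.001]
wrist_force: [0.2, -0.3, -2.3]
finger_gap: 0.602
gripper_force: 30.0
```

Request:
{"name": "move_arm", "arguments": {
  "plan": [
    [0,0,-1.0,0,0,0,4.5],
    [0,0,-1.0,0,0,0,4.5],
    [0,0,-1.0,0,0,0,4.5],
    [0,0,-1.0,0,0,0,4.5],
    [0,0,0,0,0,0,4.5]
  ]
}}

```text
t: 11.8
position: [0.5006, -0.0254, 0.2884]
orientation: [0.797, 0.604, 0.004, 0.002]
wrist_force: [0.1, -0.7, -3.3]
finger_gap: 0.597
gripper_force: 30.0
```

```bash
python3 est.py; python3 - <<'E'
from h import *
c=cam("scene");img=c["image"];P=cloud(c)
cv2.imwrite("pics/s3.png",cv2.resize(img[90:290,100:367],(800,600)))
hsv=cv2.cvtColor(img,cv2.COLOR_BGR2HSV);H,S,V=[hsv[...,i].astype(int) for i in range(3)]
m=(H>10)&(H<24)&(S>180)&(abs(P[...,0]-.628)<.1)&(abs(P[...,1]-.262)<.1)
k,l,st,ce=cv2.connectedComponentsWithStats(m.astype(np.uint8));i=1+st[1:,4].argmax();Q=P[l==i]
print(cv2.minAreaRect((Q[:,:2]*1000).astype(np.float32)))
E
```

```text
11.8 grasp [ 0.5021 -0.0251  0.1254] joints [-0.08  0.42  1.98  0.    0.73  0.2 ] F [ 0.1 -0.7 -3.3]
((628.3944091796875, 263.2392883300781), (130.86978149414062, 131.75418090820312), 1.297286033630371)
```

View pics/s3.png

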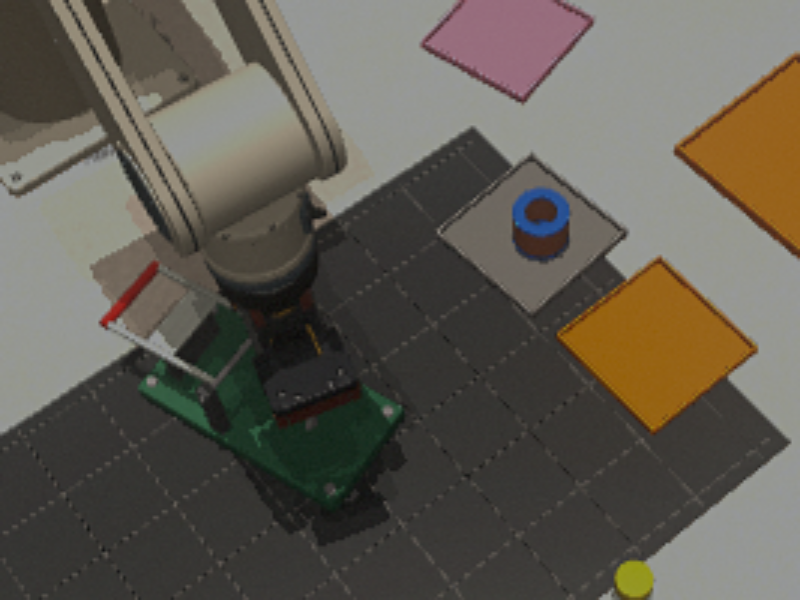

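The reel is held well above the stand with the flap still open. The orange tray is at (655,345) in the crop, centred at (0.628,0.263). I'll carry the reel over.

Request:
{"name": "move_arm", "arguments": {
  "plan": [
    [1.5,0.3,0,0,0,0,4.5],
    [2.5,0.4,0,0,0,0,4.5],
    [3.5,0.5,0,0,0,0,4.5],
    [3.8,0.5,0,0,0,0,4.5],
    [3.8,0.5,0,0,0,0,4.5],
    [3.8,0.5,0,0,0,0,4.5],
    [3.8,0.5,0,0,0,0,4.5],
    [3.5,0.5,0,0,0,0,4.5]
  ]
}}

```text
t: 12.52
position: [0.6064, 0.2191, 0.2864]
orientation: [0.797, 0.604, 0.002, 0.001]
wrist_force: [1.2, -0.2, -1.7]
finger_gap: 0.598
gripper_force: 30.0
```

Request:
{"name": "move_arm", "arguments": {
  "plan": [
    [2.5,0.4,0,0,0,0,4.5],
    [1.7,0.3,0,0,0,0,4.5],
    [0.8,0.1,0,0,0,0,4.5],
    [0,0,0,0,0,0,4.5],
    [0,0,1.5,0,0,0,4.5],
    [0,0,1.5,0,0,0,4.5],
    [0,0,0,0,0,0,4.5]
  ]
}}

```text
t: 13.1
position: [0.6256, 0.2611, 0.2529]
orientation: [0.797, 0.604, -0.001, 0.0]
wrist_force: [-0.6, -0.7, -2.6]
finger_gap: 0.604
gripper_force: 30.0
```

```bash
python3 est.py; python3 - <<'E'
from h import *
o=r.get_obs();R=Ro.from_quat(o["orientation"]).as_matrix();print(o["position"],R.round(3),R.T@(np.array([.628,.263,.2])-o["position"]))
E
```

```text
13.1 grasp [0.6255 0.2609 0.0899] joints [ 0.38  0.68  1.58 -0.    0.88  0.65] F [-0.6 -0.7 -2.6]
[0.62561807 0.2610932  0.25289921] [[ 0.271  0.963 -0.001]
 [ 0.963 -0.271 -0.001]
 [-0.001 -0.001 -1.   ]] [0.00253987 0.00181368 0.05289514]
```

Request:
{"name": "move_arm", "arguments": {
  "plan": [
    [0.2,0.2,1.5,0,0,0,4.5],
    [0,0,1.5,0,0,0,4.5],
    [0,0,1.0,0,0,0,4.5],
    [0,0,0.6,0,0,0,4.5],
    [0,0,0.3,0,0,0,4.5],
    [0,0,0.1,0,0,0,4.5],
    [0,0,0,0,0,0,4.5]
  ]
}}

```text
t: 13.68
position: [0.6304, 0.2646, 0.2073]
orientation: [0.797, 0.604, 0.003, 0.001]
wrist_force: [0.5, 0.3, -1.8]
finger_gap: 0.596
gripper_force: 30.0
```

Request:
{"name": "move_arm", "arguments": {
  "plan": [
    [0,0,0.1,0,0,0,4.5],
    [0,0,0.1,0,0,0,4.5],
    [0,0,0,0,0,0,4.5]
  ]
}}

```text
t: 13.93
position: [0.6304, 0.2646, 0.2058]
orientation: [0.797, 0.604, 0.003, 0.001]
wrist_force: [0.4, 0.9, -0.9]
finger_gap: 0.601
gripper_force: 30.0
```

Request:
{"name": "move_arm", "arguments": {
  "plan": [
    [0,0,0.2,0,0,0,4.5],
    [0,0,0.2,0,0,0,4.5],
    [0,0,0.2,0,0,0,4.5],
    [0,0,0.1,0,0,0,4.5],
    [0,0,0,0,0,0,4.5]
  ]
}}

```text
t: 14.35
position: [0.6302, 0.2645, 0.1979]
orientation: [0.797, 0.604, 0.003, 0.001]
wrist_force: [0.1, 0.1, -1.7]
finger_gap: 0.596
gripper_force: 30.0
```

Request:
{"name": "move_arm", "arguments": {
  "plan": [
    [0,0,0.1,0,0,0,4.5],
    [0,0,0.1,0,0,0,4.5],
    [0,0,0,0,0,0,4.5]
  ]
}}

```text
t: 14.6
position: [0.6303, 0.2645, 0.1961]
orientation: [0.797, 0.604, 0.003, 0.001]
wrist_force: [0.9, 0.8, -1.6]
finger_gap: 0.596
gripper_force: 30.0
```

Request:
{"name": "move_arm", "arguments": {
  "plan": [
    [0,0,0.1,0,0,0,4.5],
    [0,0,0.1,0,0,0,4.5],
    [0,0,0,0,0,0,4.5]
  ]
}}

```text
t: 14.85
position: [0.6304, 0.2646, 0.1948]
orientation: [0.797, 0.604, 0.003, 0.001]
wrist_force: [-1.0, -0.3, 2.1]
finger_gap: 0.602
gripper_force: 30.0
```

Request:
{"name": "move_arm", "arguments": {
  "plan": [
    [0,0,0.1,0,0,0,4.5],
    [0,0,0,0,0,0,4.5]
  ]
}}

```text
t: 15.02
position: [0.6305, 0.2646, 0.1947]
orientation: [0.797, 0.604, 0.003, 0.001]
wrist_force: [-4.3, -1.0, 10.5]
finger_gap: 0.601
gripper_force: 30.0
```

The wrist force has turned from -2 to +10 N, so the reel stands on the tray floor. I'll open and retreat upward.

Request:
{"name": "move_arm", "arguments": {
  "plan": [
    [0,0,-0.1,0,0,0,5.5],
    [0,0,0,0,0,0,7.5],
    [0,0,0,0,0,0,7.5],
    [0,0,0,0,0,0,7.5],
    [0,0,-1.0,0,0,0,7.5],
    [0,0,-3,0,0,0,7.5],
    [0,0,-4,0,0,0,7.5],
    [0,0,-4,0,0,0,7.5]
  ]
}}

```text
t: 15.68
position: [0.6292, 0.2641, 0.3151]
orientation: [0.797, 0.604, 0.002, 0.001]
wrist_force: [0.8, 0.6, 0.1]
finger_gap: 0.856
gripper_force: 0.0
```

Request:
{"name": "move_arm", "arguments": {
  "plan": [
    [0,0,-3,0,0,0,7.5],
    [0,0,0,0,0,0,7.5],
    [0,0,0,0,0,0,7.5],
    [0,0,0,0,0,0,7.5]
  ]
}}

```text
t: 16.02
position: [0.6291, 0.2641, 0.3443]
orientation: [0.797, 0.604, 0.003, 0.001]
wrist_force: [-0.2, -0.4, -0.4]
finger_gap: 0.854
gripper_force: 0.0
```

```bash
python3 - <<'E'
from h import *
c=cam("wrist");P=cloud(c);cv2.imwrite("pics/w4.png",cv2.resize(c["image"],(640,480)))
m=(P[...,2]>.04)&(P[...,2]<.055)&(np.hypot(P[...,0]-.63,P[...,1]-.263)<.05);Q=P[m]
print(m.sum(),cv2.minEnclosingCircle((Q[:,:2]*1000).astype(np.float32)),np.median(Q[:,2]),np.percentile(Q[:,2],[5,95]))
A=np.c_[Q[:,:2],np.ones(len(Q))];print(np.linalg.lstsq(A,Q[:,2],rcond=None)[0])
print(r.get_obs()["t"],r.get_obs()["wrist_force"])
E
```

```text
1355 ((629.3416748046875, 264.1428527832031), 26.714988708496094) 0.04760755735051925 [0.04612464 0.04872878]
[ 0.00099774 -0.00257485  0.04757631]
16.0667 [ 0.12701564  0.47662368 -0.65918107]
```

View pics/w4.png

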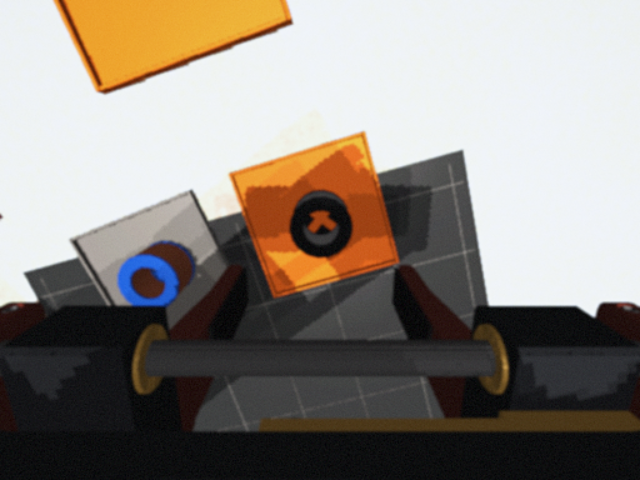

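The black-flanged reel stands level (top at 47 mm) in the middle of the small orange tray at (320,224). The gripper is clear, and the new reel at (150,280) is undisturbed. Handing in.

```bash
python3 -c "
from plant import r;print(r.job_done())"
```

```text
the job is handed in; nothing more can be done
None
```

The job is handed in, though no verdict came back: the flap is open on its rest and the reel stands upright in the middle of the small orange tray; the new reel, jars and screwdriver were never touched, and it took about 16 s of the 72 s.

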